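# Let the drawing board down on its ratchet

### The arm

A 6-joint arm with a two-finger parallel gripper is mounted at the origin on a cart in front of the work surface, level with it; the furniture and walls round the work are solid. World frame = base frame: x ahead of the robot, y to its left, z up, the work surface at z = 0. Lengths are in m, angles in rad, forces in N, time in s.
With the tool pointing down it reaches from about 0.375 to 0.9 m from the base axis. Payload 3.1 kg.
Tool frame: the origin (TCP) lies on the centre line of the jaws, within the pads' length; the fingertips stand robot.tcp_to_tips ahead of it and the grasp point (between the pads) lies 3 mm ahead of it (robot.tcp_to_tips is the distance from the TCP to the fingertips, in m); z points along the fingers, y is the line along which they close (so a half turn about z gives the same grasp; the last joint's range is limited). The gripper opens to 87 mm and grips with 3 to 60 N. Pads are 19 mm wide; open, the fingers measure 117 mm over their backs; the gripper's body (75 mm by 190 mm) begins 51 mm behind the grasp point.
Start: joints at [0.964, 0.527, 1.433, -0, 1.181, -0.178], TCP at [0.26, 0.568, 0.245] pointing down, gripper open.
Joint ranges: [-3.08, 3.08], [-0.75, 2.2], [0.22, 2.44], [-1.43, 4.57], [0, 2.65], [-2.85, 2.85]. Speed limits (rad/s): [2.79, 2.79, 3.14, 3.14, 3.14, 3.14].

### API

Orientations are given as a unit quaternion [x, y, z, w].
In Python, from rig import robot gives the robot as it stands. The module is installed in compiled form; this text tells all that it offers.
- The arm moves only by the shell command python3 -m jog 'ROWS' [FORCE]. ROWS is JSON, one flat list of numbers, 5 for each row, row after row: the finger opening in m, from 0 to 0.087, then the shift along the tool's x, y, z in m, then the turn about the tool's z in units of 10 degrees (1.0 is 10 degrees). In form: [claw, x, y, z, roll, claw, x, y, z, roll, ...]. A call has 1 to 20 rows; each row shifts and turns the commanded pose from where the row before left it, along the tool's axes as they then stand; what a row does not reach is not made up. A row lasts 1/8 s, in which the tool goes at most 62.5 mm and 10.7 degrees, less where a joint would pass 70% of its speed; a pose out of reach is approached as far as the arm can. A call with a gripper value outside its range is refused whole. The fingers move at their own pace and stop on an object; FORCE is the grip in N (left out, the last holds). Time passes only in rows, so rows that do not move let the fingers close. It gives the time, the measured TCP pose, the force, the opening and the grip force at its end, in the units of the state.
- robot.get_obs(): the state, without advancing time (a new reading comes with each control period).
- robot.camera(name): name is "side" or "top" or "wrist"; returns the picture (384x512x3 uint8, blue, green, red); there is no depth.
- robot.camera_model(name): a dict with "fx", "fy", "cx", "cy" (pixels), "distortion" ([k1, k2, p1, p2, k3] as OpenCV has them; the pictures are not rectified), "R" (3x3) and "t" (3): a world point X has camera coordinates R X + t; the wrist camera has in their place "tool_from_camera" (4x4, takes a point from camera to tool coordinates, whose origin is the TCP and whose axes are the flange's). Camera axes: x right, y down, z forward; pixel columns grow to the right and rows downward; lengths in m; the calibration is good to about 2 mm. A picture is of the moment at which its call begins: read the wrist's pose just before it. camera_model takes no time and is no camera call.
- robot.hand_in(): hands the job in; it is judged then, once.
Trained networks look in the newest picture that a camera, given by its name, has taken for a name from the list of things; names that differ only in an ending like _2 or _b are one class to them, and where a whole thing is asked for, a point or a joint stands for the part that bears it (a point fixed in the world has none). Each returns a list of dicts, best first, with "conf" (0 to 1); they miss things now and then, are a little off and sometimes report something else, mostly with a low value. They report only what shows in the picture. A call takes as long as a camera call.
- robot.look_for(camera, label): "extent" ([centre column, centre row, width, height] in pixels, round what is visible of it).
- robot.outline_of(camera, label): "region" (384x512 bool, what is visible of it) and "extent" ([centre column, centre row, width, height] in pixels, round what is visible of it).
The state is a dict: "time": time; "q": joint angles; "joint_velocities": joint speeds; "joint_torque": joint torques, N m; "position": TCP position; "tool_rot": TCP orientation; "ft_force": force on the tool from outside, world axes, zero at the start; "moment": the same for the moment, N m; "grip_width": finger opening in m; "grip_force": force on a finger pad.
Only numpy, scipy, OpenCV 4.12 (cv2) and the standard library are available. Lean on these libraries where they do the work, as an engineer would, in place of code of your own. Each camera call takes 0.05 s, during which the arm holds its last target. There are 200 camera calls.

### The job

The small tilting drawing board stands too steep. Flip the ratchet pawl back clear of the toothed wheel, press the board down to a slope of about 30 degrees above level, and then tip the pawl forward again so that it drops onto the wheel's teeth. Leave the small jar, mug, eraser and marker where they are.

Things in the scene. Friction and masses are not known exactly. Their poses are not given: they have to be found in the camera images.
- board_stand: Fixed stand: plywood foot 215 x 262 x 12 mm, dark steel cheeks. Origin on the desk under the middle of the board's hinge; x points from the hinge to the board's far (upper) side, y left along the hinge, z up. The board spans y = -100 to 100 mm, the toothed wheel (80 mm across, 12 thick) is on the hinge shaft at y = -142; the pawl's post, 121 mm high, stands at x = 55, y = -124.
- board_hinge (a point): Middle of the board's hinge axis, 55 mm above the desk; the axis runs along the stand's y. Axes as the stand's.
- board (a joint): Slope of the board in rad: 0 level, larger is steeper (far edge higher); about 0.52 is wanted. Starts between 0.82 and 1.1. The hinge is stiff: the board stays where it is left and needs about 2 to 6 N near its upper edge to move down when the pawl is clear. With the pawl on the wheel it can be raised but catches within one tooth (18 degrees; it gives a few degrees more if forced) when pressed down.
- board_press (a point): Point on the board's upper face, mid-width, 170 mm from the hinge axis up the slope (the board is a pale wooden panel 200 x 200 x 8 mm that starts 8 mm from the axis and ends 208 mm from it; this point is 4 mm off the plane through the axis). x points up the slope, z out of the face. Pressed to lower the board.
- pawl (a joint): Angle of the steel pawl in rad. 0: nose at the bottom of a tooth gap; up to 0.13: nose resting on a tooth's ramp or tip; more: lifted clear; 0.80: tipped fully back on its stop. It tumbles by its own weight about a balance point near 0.37: below that it falls onto the wheel, above that it falls back and stays on its stop. It moves with well under 1 N and grows as the cross bar goes away from the robot (stand's +x).
- pawl_bar (a point): Middle of the free part of the pawl's cross bar, a horizontal round bar 12 mm thick along the stand's y, on top of the pawl's upright lever, 55 mm from the pawl's pin. The bar sticks out to the right of the lever; 17 mm of it is free on each side of this point. With the pawl on the wheel the bar stands straight above the pin (158 mm above the desk); fully back it lies 39 mm farther in stand x and 17 mm lower.
- pawl_pin (a point): Point on the pawl's fixed pivot axis (along the stand's y), 103 mm above the desk and 55 mm beyond the hinge in stand x, at the same stand y as pawl_bar.
- small_jar: Small open paint jar, 43 mm across, 64 mm high, standing on the desk left of the stand; bystander. Origin at the centre of its underside.
- mug: White mug 95 mm high standing on the desk at the left; bystander. Origin at its underside.
- eraser: Eraser 52 x 22 x 13 mm lying in front of the board; bystander. Origin at its underside.
- marker: Marker pen 135 mm long, 17 mm thick, lying in front of the board; bystander. Origin at its underside.

How it is judged:
By the outcome, as a careful person would: the job done as asked, in the order asked, and still so for the second after the job is handed in, with the robot touching nothing.
It also fails if it takes over 50 s, if anything falls off the work surface, if the arm or the gripper's body presses on something with over 40 N, if the wrist force passes 120 N, or if a joint passes its speed limit or range.

## Working session

There is one attempt and no reset: what is moved stays moved. The work goes in short steps, Python scripts to look and compute and a shell command to move; the robot and the scene stay as the last step left them, time stands still between calls to the robot, and variables do not carry over. Pictures are saved under pics/ and viewed, at most 10 in all, crops included, and the job is handed in when it is done.

```bash
mkdir -p pics
python3 - <<'E'
from rig import robot
import cv2,numpy as np
o=robot.get_obs();print(o['time'],o['position'],o['tool_rot'],robot.tcp_to_tips,o['grip_width'])
ims=[]
for c in ["side","top"]:
    im=robot.camera(c).copy();cv2.imwrite(f"pics/{c}0.png",im)
    m=robot.camera_model(c);print(c,{k:np.round(v,4).tolist() for k,v in m.items()})
    for l in ["board_stand","board","pawl","pawl_bar"]:
        r=robot.look_for(c,l);print(c,l,[(np.round(x['extent'],1).tolist(),round(x['conf'],2)) for x in r[:2]])
print(robot.camera_model("wrist")["tool_from_camera"])
E
```

```text
0.0 [0.25941356 0.56787162 0.24360363] [ 2.12727114e-01  9.77111076e-01 -9.77848689e-04 -4.05569974e-04] 0.022 0.08687701130426005
side {'fx': 383.1286, 'fy': 383.1286, 'cx': 249.1687, 'cy': 189.5405, 'distortion': [-0.075, 0.0, 0.0, 0.0, 0.0], 'R': [[0.9815, -0.1911, -0.0094], [-0.1038, -0.4905, -0.8652], [0.1607, 0.8502, -0.5013]], 't': [-0.5299, 0.2197, 0.7676]}
side board_stand [([257.1, 203.9, 102.6, 144.9], 0.79)]
side board [([239.2, 201.4, 71.9, 138.1], 0.95)]
side pawl [([237.2, 227.4, 32.1, 30.9], 0.6)]
side pawl_bar [([294.4, 176.9, 38.9, 36.5], 0.75), ([238.4, 225.1, 33.9, 29.6], 0.66)]
top {'fx': 435.1643, 'fy': 435.1643, 'cx': 253.5963, 'cy': 191.5425, 'distortion': [-0.0675, 0.0, 0.0, 0.0, 0.0], 'R': [[-0.0129, -0.9999, 0.006], [-0.9798, 0.0114, -0.1997], [0.1996, -0.0084, -0.9798]], 't': [0.0821, 0.577, 0.9113]}
top board_stand [([256.2, 195.7, 151.9, 120.0], 0.59)]
top board [([247.9, 198.2, 117.1, 113.9], 0.6)]
top pawl [([316.1, 217.6, 28.6, 36.3], 0.68)]
top pawl_bar [([317.2, 219.3, 31.4, 33.3], 0.85), ([249.1, 199.4, 115.4, 113.6], 0.65)]
[[-4.39707514e-05 -9.57234189e-01 -2.89314197e-01  7.98088019e-02]
 [ 9.99999990e-01 -2.33338000e-06 -1.44262398e-04 -1.92061561e-04]
 [ 1.37417819e-04 -2.89314201e-01  9.57234179e-01 -1.40091403e-01]
 [ 0.00000000e+00  0.00000000e+00  0.00000000e+00  1.00000000e+00]]
```

Run:
```python
import cv2,numpy as np
a=cv2.imread("pics/side0.png")[110:300,150:390];b=cv2.imread("pics/top0.png")[120:280,150:390]
cv2.imwrite("pics/s.png",cv2.resize(a,None,fx=3,fy=3,interpolation=2));cv2.imwrite("pics/t.png",cv2.resize(b,None,fx=3,fy=3,interpolation=2))
```

```text
(no output)
```

View pics/s.png

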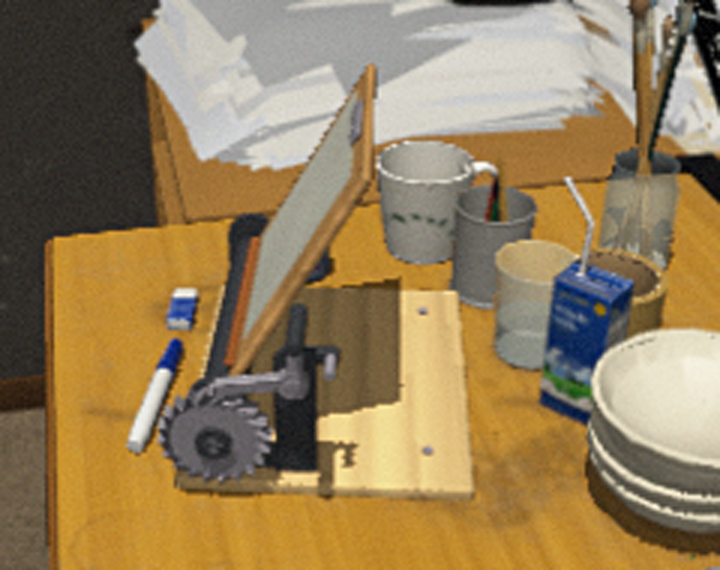

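View pics/t.png

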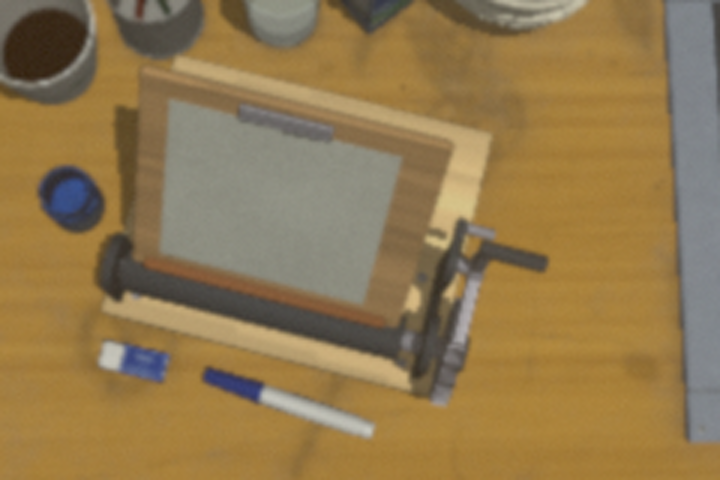

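```bash
cat > h.py <<'E'
import cv2,numpy as np
from scipy.optimize import least_squares
from rig import robot
def proj(c,X):
    m=robot.camera_model(c);K=np.array([[m['fx'],0,m['cx']],[0,m['fy'],m['cy']],[0,0,1.]])
    return cv2.projectPoints(np.array(X,float).reshape(-1,3),cv2.Rodrigues(np.array(m['R']))[0],np.array(m['t']),K,np.array(m['distortion']))[0].reshape(-1,2)
def W(p,X):
    x,y,w=p[:3];R=np.array([[np.cos(w),-np.sin(w),0],[np.sin(w),np.cos(w),0],[0,0,1]])
    return np.array(X)@R.T+[x,y,0]
def B(s,a,y): return [s*np.cos(a),y,.055+s*np.sin(a)]
def bar(th,y): return [.055+.055*np.sin(th),y,.103+.055*np.cos(th)]
E
python3 - <<'E'
from h import *
S=lambda u,v:(150+u/3,110+v/3)
T=lambda u,v:(150+u/3,120+v/3)
obsS=np.array([S(371,67),S(366,187),S(240,366),S(213,443)])
obsT=np.array([T(141,67),T(452,145),T(390,322),T(135,262),T(546,263)])
def f(p):
    a,yb=p[3],p[4]
    ps=proj("side",W(p,[B(.208,a,.1),B(.208,a,-.1),B(.008,a,-.1),[0,-.148,.055]]))
    pt=proj("top",W(p,[B(.208,a,.1),B(.208,a,-.1),B(.008,a,-.1),B(.008,a,.1),bar(.06,yb)]))
    return np.r_[(ps-obsS).ravel(),(pt-obsT).ravel()]
r=least_squares(f,[.5,.1,-.2,.95,-.19],x_scale=.1,loss='soft_l1')
p=r.x;print(p.round(4));print(f(p).reshape(-1,2).round(1))
yb=p[4]
for n,c in [("bar mid",bar(.06,yb+.017)),("bar back",bar(.8,yb+.017)),("press",B(.17,p[3],0)),("post",[.055,-.124,.121])]:
    w=W(p,[c]);print(n,w.round(3),proj("side",w).round(0),proj("top",w).round(0))
pose=robot.get_obs()
E
```

```text
[ 0.5139  0.1106 -0.2629  1.0684 -0.1809]
[[ 0.1 -2.1]
 [ 0.2 -3.9]
 [-4.1  7.8]
 [ 0.3 -1. ]
 [-0.5 -0.5]
 [ 1.  -0.5]
 [ 2.5  2.3]
 [-0.7 -0.2]
 [ 0.  -0. ]]
bar mid [[ 0.528 -0.063  0.158]] [[248. 221.]] [[324. 206.]]
bar back [[ 0.563 -0.072  0.141]] [[268. 229.]] [[326. 190.]]
press [[0.593 0.089 0.204]] [[264. 161.]] [[246. 169.]]
post [[ 0.535 -0.023  0.121]] [[248. 225.]] [[302. 205.]]
```

```bash
python3 -m jog '[0,0,0,0,1, 0,0,0,0,1, 0,0,0,0,1, 0,0,0,0,1, 0,0,0,0,1, 0,0,0,0,1, 0,0,0,0,1, 0,0,0,0,1, 0,0,0,0,0]' 10
python3 -m jog '[0,-0.032,0.022,0,0, 0,-0.032,0.022,0,0, 0,-0.032,0.022,0,0, 0,-0.032,0.022,0,0, 0,-0.032,0.022,0,0, 0,-0.032,0.022,0,0, 0,-0.032,0.022,0,0, 0,-0.032,0.022,0,0, 0,-0.032,0.022,0,0, 0,-0.032,0.022,0,0, 0,-0.032,0.022,0,0, 0,-0.032,0.022,0,0, 0,-0.032,0.022,0,0, 0,-0.032,0.022,0,0, 0,-0.032,0.022,0,0, 0,-0.032,0.022,0,0, 0,-0.032,0.022,0,0, 0,0,0,0,0]'
python3 - <<'E'
from h import *
o=robot.get_obs();print(o)
a=robot.camera("wrist");b=robot.camera("side")[150:300,150:350]
cv2.imwrite("pics/w1.png",np.hstack([a,cv2.resize(b,(288,384*1))]))
p=robot.camera_model("wrist")["tool_from_camera"]
E
```

```text
time: 1.62
position: [0.2598, 0.5684, 0.2446]
tool_rot: [0.79, 0.613, -0.0, -0.0]
ft_force: [-0.5, 0.1, 0.2]
grip_width: 0.0057
grip_force: 0.0
time: 3.88
position: [0.4865, -0.0547, 0.2448]
tool_rot: [0.791, 0.611, 0.001, 0.001]
ft_force: [-0.5, 0.0, -0.8]
grip_width: 0.0003
grip_force: 0.0
{'time': 3.875, 'q': array([-3.40427543e-01,  3.45017767e-01,  1.76578785e+00, -3.70650964e-04,
        1.02838605e+00, -8.52132799e-02]), 'joint_velocities': array([ 0.04525914, -0.01505271,  0.05485149,  0.02452857,  0.02487018,
        0.0268855 ]), 'joint_torque': array([ -0.95910542, -32.62146592, -15.91372132,  -0.08124862,
        -0.0927077 ,  -0.08871603]), 'position': array([ 0.48651523, -0.05467002,  0.24483346]), 'tool_rot': array([7.91285704e-01, 6.11445392e-01, 5.16923713e-04, 1.09508573e-03]), 'ft_force': array([-0.47887503,  0.04535153, -0.78859717]), 'moment': array([-0.04841288,  0.07715803,  0.02862425]), 'grip_force': 0.0, 'grip_width': 0.0003184433569780282}
```

View pics/w1.png

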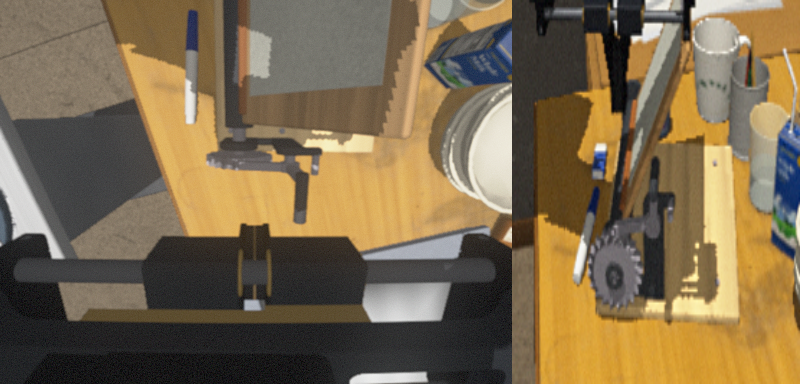

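```bash
cat >> h.py <<'E'
from scipy.spatial.transform import Rotation
def projw(X,o):
    m=robot.camera_model("wrist");K=np.array([[m['fx'],0,m['cx']],[0,m['fy'],m['cy']],[0,0,1.]])
    T=np.eye(4);T[:3,:3]=Rotation.from_quat(o['tool_rot']).as_matrix();T[:3,3]=o['position']
    C=np.linalg.inv(T@np.array(m['tool_from_camera']))
    return cv2.projectPoints(np.array(X,float).reshape(-1,3),cv2.Rodrigues(C[:3,:3])[0],C[:3,3],K,np.array(m['distortion']))[0].reshape(-1,2)
P=[.5139,.1106,-.2629,1.0684]
E
python3 - <<'E'
from h import *
o=robot.get_obs()
print(projw(W(P,[bar(.06,-.147),bar(.06,-.181),B(.208,P[3],-.1),B(.208,P[3],.1)]),o).round(0))
o2=dict(o);d=np.array(o['position'])-[P[0],P[1],0]
c,s=np.cos(P[2]),np.sin(P[2]);print("TCP stand",d[0]*c+d[1]*s,-d[0]*s+d[1]*c, "yaw err deg",np.degrees(np.arctan2(*Rotation.from_quat(o['tool_rot']).as_matrix()[[1,0],1])-P[2]))
E
```

```text
[[ 306.  187.]
 [ 304.  223.]
 [ 415.  143.]
 [ 449. -286.]]
TCP stand 0.013904589046629796 -0.16470372492562574 yaw err deg 0.5355888415667935
```

```bash
python3 -m jog '[0,0,0,0.03,0, 0,0,0,0.03,0, 0,0,0,0.019,0, 0,0,0,0,0, 0,0,0.006,0,0, 0,0,0.006,0,0, 0,0,0.006,0,0, 0,0,0.006,0,0, 0,0,0.006,0,0, 0,0,0.006,0,0, 0,0,0.006,0,0, 0,0,0.006,0,0, 0,0,0,0,0, 0,0,0,0,0]'
python3 - <<'E'
from h import *
cv2.imwrite("pics/w2.png",np.hstack([robot.camera("wrist")[80:300,200:400],cv2.resize(robot.camera("side")[180:290,160:330],(340,220))]))
E
```

```text
time: 5.72
position: [0.5312, -0.0642, 0.1655]
tool_rot: [0.791, 0.612, -0.0, -0.0]
ft_force: [-0.5, 0.4, 0.5]
grip_width: 0.0004
grip_force: 0.0
```

View pics/w2.png

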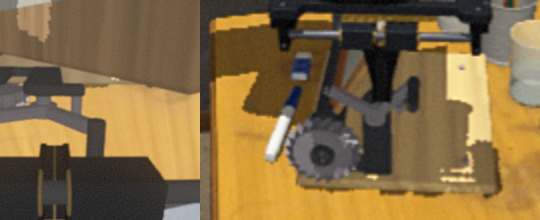

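```bash
python3 -m jog '[0,0,-0.015,-0.01,0, 0,0,0,-0.04,0, 0,0,0,-0.04,0, 0,0.04,0,0,0, 0,0.05,0,0,0, 0,0.05,0,0,0, 0,0.025,0,0,0, 0,0,0,0,0]'
python3 -m jog '[0,0,0.009,0.011,0, 0,0,0.009,0.011,0, 0,0,0.012,0.01,0, 0,0,0.012,0.01,0, 0,0,0.01,0.009,0, 0,0,0.009,0.009,0, 0,0,0.008,0.01,0, 0,0,0.008,0.01,0, 0,0,0.006,0.008,0, 0,0,0,0,0, 0,0,0,0,0]'
python3 - <<'E'
from h import *
o=robot.get_obs();d=np.array(o['position'])-[P[0],P[1],0]
c,s=np.cos(P[2]),np.sin(P[2]);print("TCP stand",d[0]*c+d[1]*s,-d[0]*s+d[1]*c)
b=robot.camera("side")
for a in (.5,.6,.7):print(a,proj("side",W(P,[B(.208,a,.1),B(.208,a,-.1)])).round(0).tolist())
cv2.imwrite("pics/w3.png",cv2.resize(b[110:300,150:390],(720,570)))
E
```

```text
time: 6.82
position: [0.5574, 0.1009, 0.256]
tool_rot: [0.79, 0.613, -0.0, -0.0]
ft_force: [-0.3, -0.4, -0.3]
grip_width: 0.0006
grip_force: 0.0
time: 8.2
position: [0.6381, 0.0788, 0.1668]
tool_rot: [0.791, 0.612, -0.0, -0.001]
ft_force: [-0.8, -0.1, -0.3]
grip_width: 0.0004
grip_force: 0.0
TCP stand 0.12819481861089924 0.0015240521006630904
0.5 [[306.0, 162.0], [312.0, 206.0]]
0.6 [[302.0, 156.0], [308.0, 198.0]]
0.7 [[298.0, 149.0], [302.0, 191.0]]
```

View pics/w3.png

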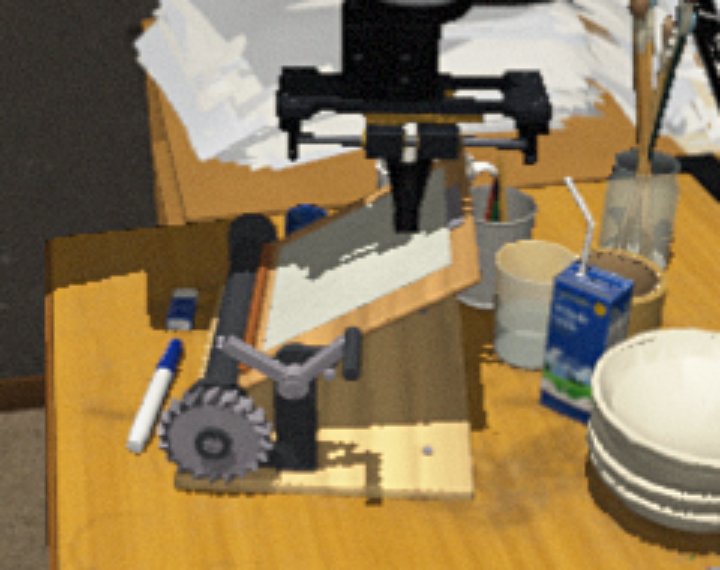

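```bash
python3 -m jog '[0,0,0.001,0.0045,0, 0,0,0,0,0, 0,0,0,0,0, 0,0,-0.001,-0.02,0, 0,0,0,-0.03,0, 0,0,0,-0.03,0, 0,-0.05,0.003,0,0, 0,-0.05,0.003,0,0, 0,-0.05,0.003,0,0, 0,-0.0175,0,0,0, 0,0,0,0,0]'
python3 - <<'E'
from h import *
o=robot.get_obs();d=np.array(o['position'])-[P[0],P[1],0]
c,s=np.cos(P[2]),np.sin(P[2]);print("TCP stand",d[0]*c+d[1]*s,-d[0]*s+d[1]*c)
print(projw(W(P,[bar(.8,-.147),bar(.8,-.181),B(.208,.52,-.1)]),o).round(0).tolist())
a=robot.camera("wrist");b=robot.camera("side")
for q in (.5,.53,.56,.6):print(q,proj("side",W(P,[B(.208,q,.1),B(.208,q,-.1)])).round(1).tolist())
cv2.imwrite("pics/w4.png",np.hstack([a[50:300,100:400],cv2.resize(b[130:280,180:360],(300*1,250))]))
E
```

```text
time: 9.62
position: [0.605, -0.0867, 0.2429]
tool_rot: [0.792, 0.611, 0.0, -0.0]
ft_force: [-0.6, 1.5, 0.6]
grip_width: 0.0005
grip_force: 0.0
TCP stand 0.13923675162102572 -0.16683374318470257
[[206.0, 179.0], [207.0, 214.0], [306.0, 128.0]]
0.5 [[306.5, 162.4], [312.3, 206.1]]
0.53 [[305.4, 160.4], [311.0, 203.8]]
0.56 [[304.2, 158.4], [309.6, 201.5]]
0.6 [[302.5, 155.8], [307.5, 198.4]]
```

View pics/w4.png

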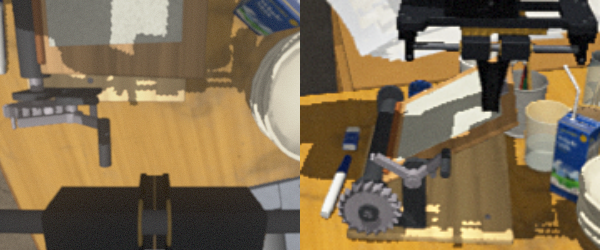

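```bash
python3 -m jog '[0,0,0,0.03,0, 0,0,0,0.03,0, 0,0,0,0.032,0, 0,0,0,0,0, 0,0,-0.006,0,0, 0,0,-0.006,0,0, 0,0,-0.005,0,0, 0,0,-0.005,0,0, 0,0,-0.005,0,0, 0,0,-0.005,0,0, 0,0,-0.005,0,0, 0,0,-0.005,0,0, 0,0,-0.005,0,0, 0,0,-0.005,0,0, 0,0,-0.005,0,0, 0,0,0,0,0, 0,0,0,0,0]'
python3 - <<'E'
from h import *
b=robot.camera("side")
cv2.imwrite("pics/w5.png",cv2.resize(b[130:290,170:350],(720,600)))
E
```

```text
time: 11.85
position: [0.5503, -0.0717, 0.151]
tool_rot: [0.791, 0.612, 0.0, 0.0]
ft_force: [-0.1, 0.8, 0.1]
grip_width: 0.0007
grip_force: 0.0
```

View pics/w5.png

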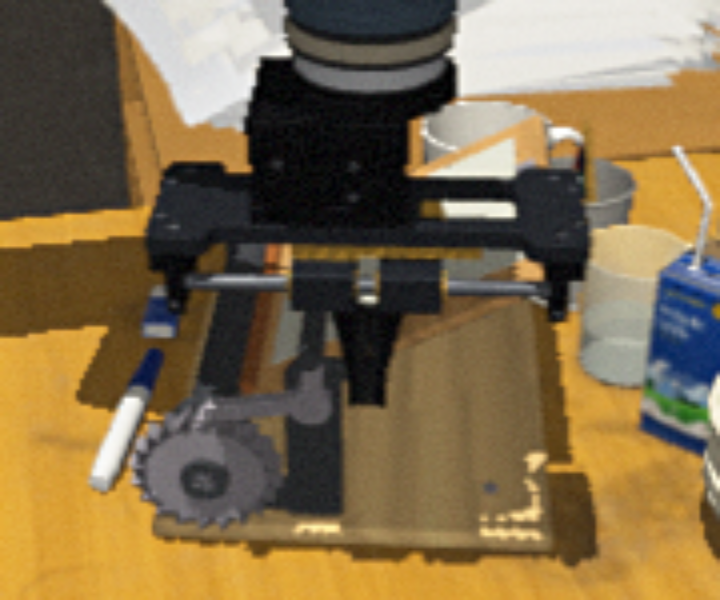

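The pawl's nose is back on the wheel at about (205,410) in the crop, and the bar is upright. I'll retreat backward and up, then check the slope.

```bash
python3 -m jog '[0,0,0.015,0,0, 0,0,0.005,-0.03,0, 0,0,0,-0.05,0, 0,0,0,-0.05,0, 0,-0.05,0,0,0, 0,-0.05,0,0,0, 0,-0.05,0,0,0, 0,0,0,0,0, 0,0,0,0,0]'
python3 - <<'E'
from h import *
b=robot.camera("side");t=robot.camera("top")
for q in (.48,.52,.56):print(q,proj("side",W(P,[B(.208,q,.1),B(.208,q,-.1)])).round(1).tolist(),proj("top",W(P,[B(.208,q,.1),B(.208,q,-.1)])).round(1).tolist())
cv2.imwrite("pics/w6.png",np.hstack([cv2.resize(b[130:290,190:340],None,fx=2.66,fy=2.66),cv2.resize(t[120:280,190:340],None,fx=2.66,fy=2.66)]))
E
```

```text
time: 13.02
position: [0.5316, -0.2217, 0.2808]
tool_rot: [0.791, 0.611, 0.0, -0.0]
ft_force: [-0.4, 0.4, -0.3]
grip_width: 0.0005
grip_force: 0.0
0.48 [[307.2, 163.8], [313.2, 207.7]] [[212.6, 117.3], [306.1, 140.1]]
0.52 [[305.8, 161.0], [311.5, 204.6]] [[211.8, 117.8], [306.1, 140.8]]
0.56 [[304.2, 158.4], [309.6, 201.5]] [[211.0, 118.4], [306.1, 141.7]]
```

View pics/w6.png

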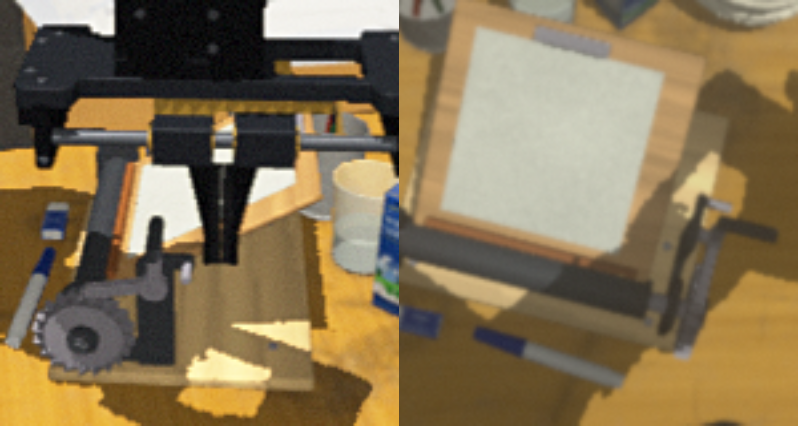

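```bash
python3 -c "
from rig import robot
print(robot.hand_in())"
```

```text
the job is handed in; nothing more can be done
None
```

I tipped the pawl back, pressed the board down to about 0.53 rad (roughly 30 degrees), set the pawl back on the wheel's teeth, kept the gripper clear of the bystanders and handed the job in after about 13 s.

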